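Pop the battery hatch of the fly dryer

ROBOT

A 6-joint arm with a two-finger parallel gripper is mounted at the origin on the work surface. World frame = base frame: x ahead of the robot, y to its left, z up, the work surface at z = 0. Lengths are in m, angles in rad, forces in N, time in s.
With the tool pointing down it reaches from about 0.275 to 0.725 m from the base axis. Payload 5.6 kg.
Tool frame: the origin (TCP) lies on the centre line of the jaws, within the pads' length; the fingertips stand 11 mm ahead of it and the grasp point (between the pads) lies 8 mm behind it (manip.tip_extent is the distance from the TCP to the fingertips, in m); z points along the fingers, y is the line along which they close (so a half turn about z gives the same grasp; the last joint's range is limited). The gripper opens to 85 mm and grips with 20 to 120 N. Pads are 22 mm wide; open, the fingers measure 114 mm over their backs; the gripper's body (76 mm by 85 mm) begins 54 mm behind the grasp point. The pads swing forward as they close: fully open they stand 13 mm farther back than shut.
Start: joints at [1.6, 0.255, 0.108, 0, -1.424, -0.285], TCP at [0.139, 0.532, 0.214] pointing down, gripper open.
Joint ranges: [-2.95, 2.95], [-1.21, 1.97], [-1.09, 1.5], [-2.87, 1.71], [-2.94, -0.07], [-3.05, 3.05]. Speed limits (rad/s): [2.57, 2.57, 3.14, 3.14, 3.14, 3.14].

INTERFACE

Orientations are given as a rotation vector (axis times angle).
In Python, from bench import manip gives the robot as it stands.
- The arm moves only by the shell command python3 -m crank 'ROWS' [FORCE]. ROWS is JSON, a list of rows, each a list of 3 entries, a list of its own where there are three numbers: the finger opening in m, from 0 to 0.0854, then the shift along the world's x, y, z in m, then the turn about the world's z in rad. In form: [[gripper, [x, y, z], twist], ...]. A call has 1 to 20 rows; each row shifts and turns the commanded pose from where the row before left it; what a row does not reach is not made up. A row lasts 1/12 s, in which the tool goes at most 41.7 mm and 7.16 degrees, less where a joint would pass 70% of its speed; a pose out of reach is approached as far as the arm can. A call with a gripper value outside its range is refused whole. The fingers move at their own pace and stop on an object; FORCE is the grip in N (left out, the last holds). Time passes only in rows, so rows that do not move let the fingers close. It gives the time, the measured TCP pose, the force, the opening and the grip force at its end, in the units of the state.
- manip.get_obs(): the state, without advancing time (a new reading comes with each control period).
- manip.capture(name): name is "scene" or "top" or "wrist"; returns the picture (384x512x3 uint8, red, green, blue); there is no depth.
- manip.camera_model(name): a dict with "fx", "fy", "cx", "cy" (pixels), "rvec" (rotation vector, rad) and "tvec" (3), from world to camera coordinates, as OpenCV has them; the wrist camera has in their place "hand_eye" (4x4, takes a point from camera to tool coordinates, whose origin is the TCP and whose axes are the flange's). Camera axes: x right, y down, z forward; pixel columns grow to the right and rows downward; lengths in m; the calibration is good to about 2 mm. A picture is of the moment at which its call begins: read the wrist's pose just before it. camera_model takes no time and is no camera call.
- manip.hand_in(): hands the job in; it is judged then, once.
Trained networks look in the newest picture that a camera, given by its name, has taken for a name from the list of things; names that differ only in an ending like _2 or _b are one class to them, and where a whole thing is asked for, a point or a joint stands for the part that bears it (a point fixed in the world has none). Each returns a list of dicts, best first, with "conf" (0 to 1); they miss things now and then, are a little off and sometimes report something else, mostly with a low value. They report only what shows in the picture. A call takes as long as a camera call.
- manip.cut_out(label, camera): "mask" (384x512 bool, what is visible of it) and "rect" ([centre column, centre row, width, height] in pixels, round what is visible of it).
The state is a dict: "t": time; "joint_pos": joint angles; "qd": joint speeds; "joint_efforts": joint torques, N m; "ee_pos": TCP position; "orientation": TCP orientation; "wrist_force": force on the tool from outside, world axes, zero at the start; "ft_torque": the same for the moment, N m; "finger_gap": opening from 0.0 (shut) to 1.0 (fully open); "gripper_force": force on a finger pad.
Only numpy, scipy, OpenCV 4.12 (cv2) and the standard library are available. Lean on these libraries where they do the work, as an engineer would, in place of code of your own. Each camera call takes 0.05 s, during which the arm holds its last target. There are 200 camera calls.

TASK

Open the fly dryer for a battery change: with a fingertip, press its larger hatch down once, all the way in, on the ribbed pad at its free edge, then take the hand away so that the catch lets go and the hatch pops up by itself. Keep your hand off and watch for at least two seconds that it stays open; do not push it back down or grip it. Leave the small fuse hatch shut and the spools, varnish bottle and vise where they stand.

Things in the scene. Friction and masses are not known exactly. Their poses are not given: they have to be found in the camera images.
- dryer: Fly dryer fixed on the bench: white housing 130 x 250 x 50 mm (x, y, z), origin under its centre at bench level, y along it, z up. An upright dark foam wheel, 112 mm across, axis along y, 75 mm above the bench, lies 163 to 193 mm off towards -y. Two grey hatches stand on the flat top, centred at y = +55 and -55 mm; which is at +y varies. The free edges of both face the dryer's -x side
- battery_hatch_press (a point): Centre of the top of the black ribbed pad (18 x 40 mm) on the larger hatch, a grey plate 85 x 85 x 6 mm, level when shut, pad top about 91 mm above the bench, 6 mm gap below the plate. The point is 13 mm in from the free edge, midway along it, 72 mm from the hinge line. Axes: x from the free edge to the hinge, y along the hinge, z out of the top; moves with the hatch
- battery_hatch (a joint): Angle of the battery hatch, rad: 0 shut, negative pressed in, positive open; stops at -0.06 (4.5 mm in at the pad) and 1.0 (fully popped). Sprung open: pressing the pad takes about 3 N up to the stop. The catch lets go after about 2.5 mm; when released the hatch rises with the finger and swings open by itself in 1 to 3 s, free edge 70 mm up. Pressed down fully again, it catches
- fuse_hatch_press (a point): The same point on the smaller hatch, the fuse hatch: a plate 60 x 45 mm of the same height, build and direction, with a smaller pad, also 13 mm in from its free edge. To be left shut
- fuse_hatch (a joint): Angle of the fuse hatch in rad, read like the other: 0 shut, negative pressed in, positive open
- spool_a: Loose thread spool standing on the bench in front of the dryer, olive thread, black ends, 38 mm diameter, 48 mm tall, origin under its centre. Bystander
- spool_b: Loose thread spool standing on the bench in front of the dryer, orange thread, white ends, 42 mm diameter, 62 mm tall, origin under its centre. Bystander
- varnish: Small amber varnish bottle with black cap, 32 mm diameter, 62 mm tall, standing in front of the dryer, origin under its centre. Bystander
- vise: Fly-tying vise: round dark base 90 mm across, thin post, brass head, 175 mm tall, standing behind the dryer's +y end, its jaws reaching 90 mm to its -y side; origin under the base's centre. Bystander

How it is judged:
On the way, in this order (a step that is already met when the one before it is completed fails the run):
1. a fingertip presses the shut battery hatch in past its catch (2.5 mm or more at the pad) (value of joint battery_hatch below -0.035 rad and contact force between the fingers and battery_hatch above 0.5 N), for 0.02 s.
2. the battery hatch has popped open (over 0.8 rad) and stays so for 2 s with nothing of the robot touching it (value of joint battery_hatch above 0.8 rad and contact force between each of the arm, the fingers and battery_hatch below 0.05 N), for 2 s.
At the end, for the whole second after the job is handed in: The battery hatch stands open by more than 0.8 rad, at rest, the fuse hatch is shut (within -0.02 to 0.04 rad), and spools, bottle and vise are within 20 mm of where they stood (value of joint battery_hatch above 0.8 rad and velocity of joint battery_hatch between -0.05 and 0.05 rad/s and value of joint fuse_hatch between -0.02 and 0.04 rad and distance of each of spool_a, spool_b, varnish, vise from where it was at the start of the episode below 0.02 m); the robot touches nothing.
It fails at once if the popped battery hatch is pushed back down (value of joint battery_hatch between 0.2 and 0.7 rad and velocity of joint battery_hatch below -0.2 rad/s).
It fails at once if the open battery hatch is gripped or forced (over 12 N) (value of joint battery_hatch above 0.2 rad and contact force between the fingers and battery_hatch above 12 N).
It fails at once if the fuse hatch is opened (value of joint fuse_hatch above 0.1 rad).
It fails at once if a spool, the bottle or the vise is lifted or moved by more than 20 mm (distance of any of spool_a, spool_b, varnish, vise from where it was at the start of the episode above 0.02 m).
It also fails if it takes over 35 s, if anything falls off the work surface, if the arm or the gripper's body presses on something with over 40 N, if the wrist force passes 120 N, or if a joint passes its speed limit or range.

## Working session

There is one attempt and no reset: what is moved stays moved. The work goes in short steps, Python scripts to look and compute and a shell command to move; the robot and the scene stay as the last step left them, time stands still between calls to the robot, and variables do not carry over. Pictures are saved under pics/ and viewed, at most 10 in all, crops included, and the job is handed in when it is done.

```bash
mkdir -p pics
cat > h.py <<'E'
import numpy as np, cv2
from bench import manip
def ray(cam,u,v):
    m=manip.camera_model(cam)
    if 'hand_eye' in m:
        o=manip.get_obs(); T=np.array(m['hand_eye']); Rw=cv2.Rodrigues(np.array(o['orientation']))[0]
        d=Rw@T[:3,:3]@np.array([(u-m['cx'])/m['fx'],(v-m['cy'])/m['fy'],1]); return np.array(o['ee_pos'])+Rw@T[:3,3],d
    R=cv2.Rodrigues(np.array(m['rvec']))[0]; t=np.array(m['tvec']).ravel()
    return -R.T@t, R.T@np.array([(u-m['cx'])/m['fx'],(v-m['cy'])/m['fy'],1])
def at(cam,u,v,z):
    c,d=ray(cam,u,v); return (c+d*(z-c[2])/d[2]).round(4)
E
python3 - <<'E'
from h import *
ims=[manip.capture(c) for c in ("top","scene")]
cv2.imwrite('pics/a.png',cv2.cvtColor(ims[0],cv2.COLOR_RGB2BGR));cv2.imwrite('pics/b.png',cv2.cvtColor(ims[1],cv2.COLOR_RGB2BGR))
for n in ["battery_hatch","fuse_hatch","dryer","battery_hatch_press","spool_a","varnish","vise"]:
    for r in manip.cut_out(n,"top")[:2]:
        print(n,round(r['conf'],2),np.round(r['rect']),cv2.minAreaRect(np.argwhere(r['mask'])[:,::-1].astype(np.float32)),at("top",*r['rect'][:2],0.085))
o=manip.get_obs();print(o['t'],o['ee_pos'],o['orientation'])
E
```

```text
battery_hatch 0.65 [313. 223.  47.  54.] ((314.62872314453125, 221.21287536621094), (46.070220947265625, 48.25930404663086), 5.710593223571777) [ 0.5311 -0.0045  0.085 ]
battery_hatch 0.65 [256. 215.  26.  35.] ((256.18902587890625, 214.79876708984375), (25.509687423706055, 35.33809280395508), 6.340191841125488) [0.5439 0.1011 0.085 ]
fuse_hatch 0.7 [254. 214.  26.  35.] ((255.56434631347656, 214.85643005371094), (24.17940330505371, 34.62729263305664), 5.710593223571777) [0.5473 0.1045 0.085 ]
fuse_hatch 0.62 [304. 222. 176.  78.] ((306.71209716796875, 224.2891845703125), (175.69525146484375, 68.24604034423828), 5.370995044708252) [0.5317 0.0112 0.085 ]
dryer 0.8 [306. 222. 175.  77.] ((306.67877197265625, 224.07989501953125), (175.53359985351562, 68.95072937011719), 5.019853591918945) [0.533  0.0089 0.085 ]
battery_hatch_press 0.73 [316. 223.  49.  52.] ((314.5586242675781, 221.29656982421875), (47.3359260559082, 49.32902145385742), 4.763641834259033) [ 0.5302 -0.0104  0.085 ]
spool_a 0.69 [289. 283.  22.  28.] ((287.0, 281.5), (23.0, 22.0), 90.0) [0.4212 0.041  0.085 ]
spool_a 0.63 [319. 290.  19.  20.] ((318.5, 290.0), (18.0, 19.0), 90.0) [ 0.4079 -0.0141  0.085 ]
varnish 0.67 [235. 279.  14.  16.] ((234.5, 280.5), (15.0, 17.0), 90.0) [0.4268 0.1388 0.085 ]
vise 0.93 [193. 135.  70.  56.] ((198.96156311035156, 135.6923065185547), (53.06200408935547, 70.60315704345703), 74.74488067626953) [0.6981 0.2232 0.085 ]
0.45 [0.13909748 0.53207333 0.21351287] [ 3.11579944e+00 -4.00702445e-01 -7.55204241e-05]
```

View pics/a.png

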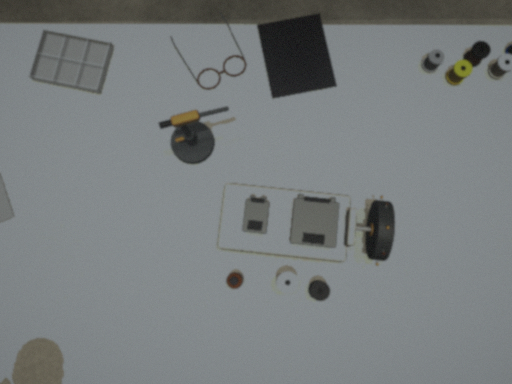

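View pics/b.png

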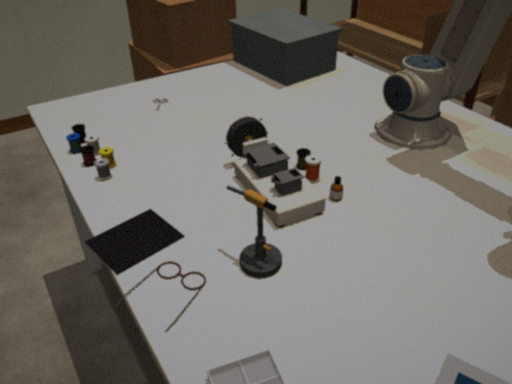

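The top view shows the dryer with the large hatch at about (315,222) and its pad at (314,239). The fuse hatch is at (256,215), the wheel is to the right (-y), and the spools and bottle are below. I'll refine the pad position next.

Run:
```python
from h import *
g=cv2.imread('pics/a.png',0); s=g[230:248,298:332]; print(s[::2,::2])
m=(s<45).astype(np.uint8); n,l,st,c=cv2.connectedComponentsWithStats(m)
for i in range(1,n): print(st[i],c[i]+[298,230])
u,v=c[1+np.argmax(st[1:,4])]+[298,230]
print(u,v,at("top",u,v,.091),manip.tip_extent)
a,b=at("top",304,239,.091),at("top",325,239,.091);print(np.linalg.norm(a-b))
# dryer yaw from top edge corners in the picture
for p in [(220,249),(344,261),(226,183),(351,194)]: print(p,at("top",*p,.05))
for n in ["battery_hatch","battery_hatch_press"]:
    manip.capture("scene")
    for r in manip.cut_out(n,"scene")[:2]: print(n,r['conf'],r['rect'])
```

```text
[[104 104 103 106  99 103 103 100  98 100 103  99 100  99 103 100 101]
 [102 104  93  79  83  91  91  94  92  97  98 100 101  99 101 101 101]
 [105 104  92  48  47  50  54  51  59  63  69  72  73  85 100 104 100]
 [104 104  89  46  42  40  40  44  42  40  35  40  39  70  99 103 100]
 [106 102  77  49  43  42  40  43  41  41  38  41  41  68 100 100 102]
 [103 102  65  44  44  41  42  45  44  42  40  46  44  72 101 101 102]
 [101 100  84  75  69  64  60  47  49  52  46  47  43  82 102 103 103]
 [117 111 105 104 105  99  93  86  91  86  82  74  71  94 102 103 100]
 [133 136 132 134 131 128 126 123 124 112 112 105 103 104  95  97  99]]
[  6   5  19   8 106] [313.5754717  238.08490566]
313.57547169811323 238.08490566037736 [ 0.502 -0.005  0.091] 0.011
0.038700516792415054
(220, 249) [0.4826 0.1707 0.05  ]
(344, 261) [ 0.4612 -0.0666  0.05  ]
(226, 183) [0.6112 0.1615 0.05  ]
(351, 194) [ 0.5906 -0.0831  0.05  ]
battery_hatch 0.77 [266.9, 156.9, 41.5, 27.2]
battery_hatch_press 0.63 [265.9, 154.9, 43.1, 23.3]
```

```bash
python3 -m crank '[[0,[0,0,0.02],0],[0,[0.02,-0.035,0],0],[0,[0.02,-0.035,0],0],[0,[0.02,-0.035,0],0],[0,[0.02,-0.035,0],0],[0,[0.02,-0.035,0],0],[0,[0.02,-0.035,0],0],[0,[0.02,-0.035,0],0],[0,[0.02,-0.035,0],0],[0,[0.02,-0.035,0],0],[0,[0.02,-0.035,0],0],[0,[0,0,0],0]]'
```

```text
t: 1.65
ee_pos: [0.3412, 0.1769, 0.2341]
orientation: [3.114, -0.411, 0.002]
wrist_force: [-0.1, 0.5, -0.9]
finger_gap: -0.002
gripper_force: 0.0
```

```bash
python3 -m crank '[[0,[0.023,-0.026,0],0.0875],[0,[0.023,-0.026,0],0.0875],[0,[0.023,-0.026,0],0],[0,[0.023,-0.026,0],0],[0,[0.023,-0.026,0],0],[0,[0.023,-0.026,-0.01],0],[0,[0.022,-0.026,-0.02],0],[0,[0,0,-0.02],0],[0,[0,0,0],0],[0,[0,0,0],0]]'
python3 - <<'E'
from h import *
im=manip.capture("wrist");cv2.imwrite('pics/w.png',cv2.cvtColor(im,cv2.COLOR_RGB2BGR))
m=manip.camera_model("wrist");o=manip.get_obs();T=np.array(m['hand_eye']);R=cv2.Rodrigues(np.array(o['orientation']))[0]
p=np.array([.502,-.005,.091]);q=T[:3,:3].T@(R.T@(p-o['ee_pos'])-T[:3,3]);print(q,m['fx']*q[0]/q[2]+m['cx'],m['fy']*q[1]/q[2]+m['cy'])
E
```

```text
t: 2.48
ee_pos: [0.4984, -0.0002, 0.1831]
orientation: [3.138, -0.128, -0.004]
wrist_force: [0.6, -0.2, 0.2]
finger_gap: -0.002
gripper_force: 0.0
[ 0.0048426  -0.00716491  0.26474679] 262.1120285148338 185.50536329819474
```

View pics/w.png

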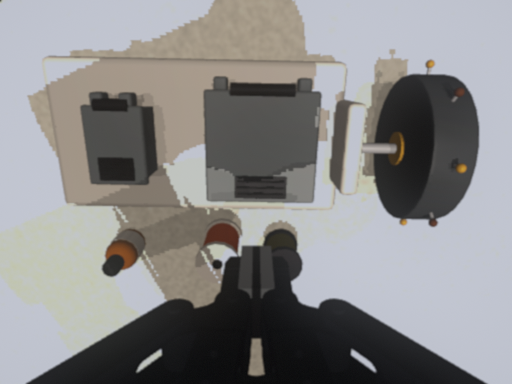

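The wrist view shows the ribbed pad at about (261,187). My estimate projects to (262,185.5), so the two agree to about 1 mm. Next I'll descend to just above it.

```bash
python3 -m crank '[[0,[0.003,-0.004,-0.025],0],[0,[0,0,-0.025],0],[0,[0,0,-0.018],0],[0,[0,0,-0.006],0],[0,[0,0,0],0],[0,[0,0,0],0]]'; python3 -m crank '[[0,[0,0,-0.004],0],[0,[0,0,-0.003],0],[0,[0,0,-0.003],0],[0,[0,0,0],0]]'
```

```text
t: 3.03
ee_pos: [0.5031, -0.0032, 0.1115]
orientation: [-3.139, 0.125, -0.004]
wrist_force: [-0.9, -0.2, 1.3]
finger_gap: 0.002
gripper_force: 0.0
t: 3.37
ee_pos: [0.5019, -0.0038, 0.0993]
orientation: [-3.139, 0.127, 0.001]
wrist_force: [0.1, 0.4, -0.9]
finger_gap: -0.001
gripper_force: 0.0
```

```bash
python3 -m crank '[[0,[0,0,-0.002],0],[0,[0,0,0],0],[0,[0,0,0],0]]'; python3 -m crank '[[0,[0,0,-0.002],0],[0,[0,0,0],0],[0,[0,0,0],0]]'
```

```text
t: 3.62
ee_pos: [0.5021, -0.0039, 0.0976]
orientation: [3.139, -0.127, -0.0]
wrist_force: [0.5, -0.2, -1.0]
finger_gap: -0.002
gripper_force: 0.0
t: 3.87
ee_pos: [0.502, -0.0038, 0.0955]
orientation: [3.139, -0.127, -0.0]
wrist_force: [-0.5, 0.9, -0.1]
finger_gap: 0.002
gripper_force: 0.0
```

```bash
python3 -m crank '[[0,[0,0,-0.002],0],[0,[0,0,0],0],[0,[0,0,0],0]]'
python3 - <<'E'
from h import *
w=cv2.cvtColor(manip.capture("wrist"),cv2.COLOR_RGB2BGR)
s=cv2.cvtColor(manip.capture("scene"),cv2.COLOR_RGB2BGR)[110:210,210:340]
cv2.imwrite('pics/c.png',np.hstack([cv2.resize(w,(400,300)),cv2.resize(s,(390,300),interpolation=cv2.INTER_CUBIC)]))
E
```

```text
t: 4.12
ee_pos: [0.502, -0.0039, 0.0934]
orientation: [3.139, -0.127, -0.0]
wrist_force: [0.6, 0.6, 0.4]
finger_gap: 0.002
gripper_force: 0.0
```

View pics/c.png

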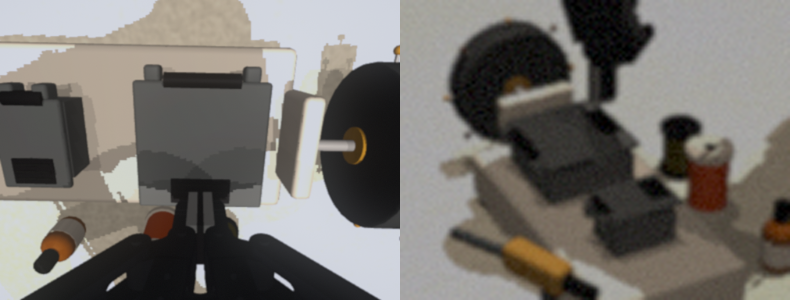

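The left half shows the closed fingertips over the pad at about (200,190). The hatch is still level, and I see no contact force, so I'll go lower in small steps.

```bash
for i in 1; do python3 -m crank '[[0,[0,0,-0.002],0],[0,[0,0,0],0],[0,[0,0,0],0]]' | grep -E 'ee|wrist'; python3 -m crank '[[0,[0,0,-0.002],0],[0,[0,0,0],0],[0,[0,0,0],0]]'| grep -E 'ee|wrist'; done
```

```text
ee_pos: [0.502, -0.0038, 0.0915]
wrist_force: [-0.1, -0.1, -1.0]
ee_pos: [0.502, -0.0039, 0.0894]
wrist_force: [0.1, -0.3, 0.2]
```

Run:
```python
from h import *
print(manip.tip_extent)
w=cv2.cvtColor(manip.capture("wrist"),cv2.COLOR_RGB2BGR)[190:300,170:350]
f=[]
s=cv2.cvtColor(manip.capture("scene"),cv2.COLOR_RGB2BGR)[110:190,230:330]
for i in range(3): f.append(manip.get_obs()['wrist_force'][2]);manip.capture("top")
print(f)
cv2.imwrite('pics/d.png',np.hstack([cv2.resize(w,(420,300)),cv2.resize(s,(375,300),interpolation=cv2.INTER_CUBIC)]))
```

```text
0.011
[np.float64(0.5132376060358164), np.float64(0.7633405128338046), np.float64(-0.05030125131305212)]
```

View pics/d.png

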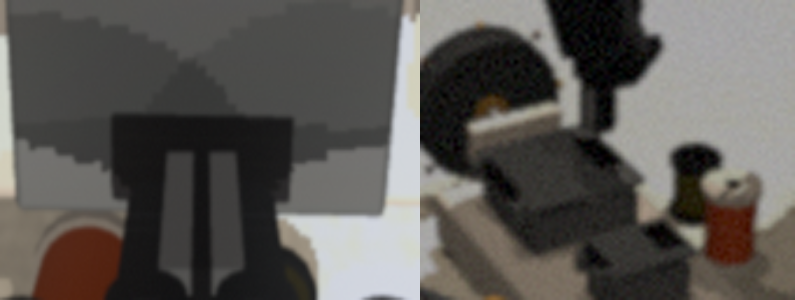

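Run:
```python
from h import *
m=manip.camera_model("wrist");T=np.array(m['hand_eye']);print(T.round(3),m['fx'])
def px(p): q=T[:3,:3].T@(np.array(p)-T[:3,3]); return np.round([m['fx']*q[0]/q[2]+m['cx'],m['fy']*q[1]/q[2]+m['cy']],1)
for z in (-.01,-.005,0,.005,.011): print(z,px([.011,0,z]),px([-.011,0,z]),px([0,0,z]))
# pad front/back edges: rows seen 115, 200(crop)
for r in (115,200): print(190+r*110/300,[at("wrist",256,190+r*110/300,z) for z in (.07,.08,.091)])
print([at("wrist",170+c*180/420,190+120*110/300,.091)[1] for c in (112,292)], [at("wrist",170+c*180/420,190+120*110/300,.08)[1] for c in (112,292)])
```

```text
[[ 0.001 -0.948 -0.317  0.08 ]
 [ 1.     0.001 -0.001  0.   ]
 [ 0.001 -0.317  0.948 -0.16 ]
 [ 0.     0.     0.     1.   ]] 340.36050847697476
-0.01 [255.2 232.5] [255.2 272.5] [255.2 252.9]
-0.005 [255.3 228.2] [255.3 267.3] [255.3 248.2]
0 [255.3 224.2] [255.3 262.4] [255.3 243.7]
0.005 [255.3 220.4] [255.3 257.8] [255.3 239.4]
0.011 [255.3 216.1] [255.3 252.5] [255.3 234.6]
232.16666666666666 [array([ 0.4996, -0.004 ,  0.07  ]), array([ 0.5042, -0.0044,  0.08  ]), array([ 0.5093, -0.0048,  0.091 ])]
263.3333333333333 [array([ 0.4793, -0.0024,  0.07  ]), array([ 0.4851, -0.0028,  0.08  ]), array([ 0.4914, -0.0033,  0.091 ])]
[np.float64(0.0147), np.float64(-0.0246)] [np.float64(0.0164), np.float64(-0.0256)]
```

The pad still measures 18 x 39 mm at z=0.091, so it hasn't been pressed. The shut tips evidently end higher than stated, so I'll keep stepping down and watch the force.

```bash
python3 -m crank '[[0,[0,0,-0.002],0],[0,[0,0,0],0],[0,[0,0,0],0]]' | grep -E 'ee|wrist'; python3 -m crank '[[0,[0,0,-0.002],0],[0,[0,0,0],0],[0,[0,0,0],0]]'| grep -E 'ee|wrist'
```

```text
ee_pos: [0.5019, -0.0038, 0.0874]
wrist_force: [-0.2, -0.7, -0.5]
ee_pos: [0.502, -0.0039, 0.0854]
wrist_force: [-0.3, -1.0, 0.2]
```

Run:
```python
from h import *
w=cv2.cvtColor(manip.capture("wrist"),cv2.COLOR_RGB2BGR)[190:300,170:350]
w=cv2.convertScaleAbs(w,alpha=2.5)
s=cv2.convertScaleAbs(cv2.cvtColor(manip.capture("scene"),cv2.COLOR_RGB2BGR)[110:190,230:330],alpha=2)
cv2.imwrite('pics/e.png',np.hstack([cv2.resize(w,(420,300)),cv2.resize(s,(375,300),interpolation=cv2.INTER_CUBIC)]))
```

```text
(no output)
```

View pics/e.png

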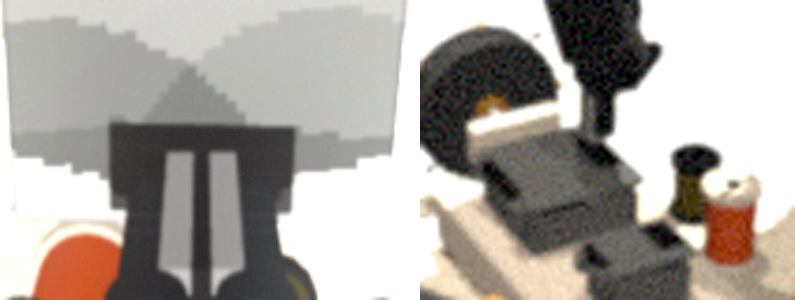

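The tips are still just above the pad: the light pads end at crop row 150, and the black pad spans rows 125–205. I'll continue down.

```bash
for k in 1; do python3 -m crank '[[0,[0,0,-0.002],0],[0,[0,0,0],0],[0,[0,0,0],0]]' | grep -E 'ee|wrist'; done; python3 -m crank '[[0,[0,0,-0.002],0],[0,[0,0,0],0],[0,[0,0,0],0]]'| grep -E 'ee|wrist'; python3 -c "
from h import *
f=[]
for i in range(4): f.append(manip.get_obs()['wrist_force']);manip.capture('wrist')
print(np.mean(f,0))"
```

```text
ee_pos: [0.502, -0.0038, 0.0834]
wrist_force: [0.5, 0.1, -0.6]
ee_pos: [0.502, -0.0038, 0.0814]
wrist_force: [-0.7, -0.3, 0.1]
[-0.22696555  0.24742026  0.38056314]
```

```bash
python3 -m crank '[[0,[0,0,-0.002],0],[0,[0,0,0],0],[0,[0,0,0],0]]' | grep -E ' |wrist'; python3 -m crank '[[0,[0,0,-0.002],0],[0,[0,0,0],0],[0,[0,0,0],0]]'| grep -E 'ee|wrist';  python3 - <<'E'
from h import *
w=cv2.cvtColor(manip.capture("wrist"),cv2.COLOR_RGB2BGR)[190:300,170:350]
w=cv2.convertScaleAbs(w,alpha=4)
s=cv2.convertScaleAbs(cv2.cvtColor(manip.capture("scene"),cv2.COLOR_RGB2BGR)[120:170,240:302],alpha=3)
cv2.imwrite('pics/f.png',np.hstack([cv2.resize(w,(420,300)),cv2.resize(s,(375,300),interpolation=cv2.INTER_CUBIC)]))
E
```

```text
t: 6.52
ee_pos: [0.5019, -0.0039, 0.0794]
orientation: [3.139, -0.127, -0.001]
wrist_force: [0.3, -0.2, -0.2]
finger_gap: 0.002
gripper_force: 0.0
ee_pos: [0.502, -0.0038, 0.0774]
wrist_force: [0.4, 0.4, 0.4]
```

View pics/f.png

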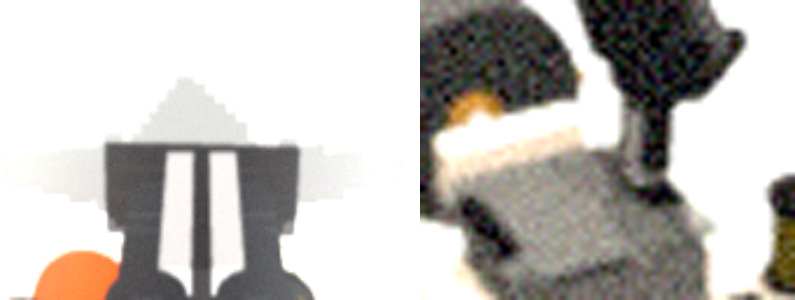

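The fingertip end (row 150) is close to the pad's far edge (row 145), so contact should be near. The right half shows the tip just at the pad.

```bash
python3 -m crank '[[0,[0,0,-0.002],0],[0,[0,0,0],0],[0,[0,0,0],0]]' | grep -E 'ee|wrist'; python3 -m crank '[[0,[0,0,-0.002],0],[0,[0,0,0],0],[0,[0,0,0],0]]'| grep -E 'ee|wrist'
```

```text
ee_pos: [0.502, -0.0039, 0.0754]
wrist_force: [-0.1, 0.1, 0.1]
ee_pos: [0.5024, -0.0038, 0.0739]
wrist_force: [-0.2, 0.1, 2.2]
```

Contact at about z=0.0745. Now I'll press to the stop.

```bash
python3 -m crank '[[0,[0,0,-0.002],0],[0,[0,0,0],0],[0,[0,0,0],0]]' | grep -E 'ee|wrist'; python3 -m crank '[[0,[0,0,-0.002],0],[0,[0,0,0],0],[0,[0,0,0],0]]'| grep -E 'ee|wrist'
```

```text
ee_pos: [0.5023, -0.0038, 0.0717]
wrist_force: [0.4, -0.0, 3.3]
ee_pos: [0.5022, -0.0038, 0.0698]
wrist_force: [-0.8, -0.1, 5.1]
```

Force is rising, so it's at or near the stop. One more millimetre, then retreat up and back.

```bash
python3 -m crank '[[0,[0,0,-0.001],0],[0,[0,0,0],0]]' | grep -E 'ee|wrist'; python3 -m crank '[[0,[0,0,0.02],0],[0,[-0.005,0,0.035],0],[0,[-0.015,0,0.035],0],[0,[-0.02,0,0.03],0],[0,[-0.02,0,0.02],0],[0,[-0.02,0,0.01],0],[0,[-0.02,0,0],0],[0,[0,0,0],0],[0,[0,0,0],0],[0,[0,0,0],0],[0,[0,0,0],0],[0,[0,0,0],0],[0,[0,0,0],0],[0,[0,0,0],0],[0,[0,0,0],0],[0,[0,0,0],0],[0,[0,0,0],0],[0,[0,0,0],0],[0,[0,0,0],0],[0,[0,0,0],0]]'
python3 - <<'E'
from h import *
w=cv2.cvtColor(manip.capture("wrist"),cv2.COLOR_RGB2BGR)
s=cv2.cvtColor(manip.capture("scene"),cv2.COLOR_RGB2BGR)[90:210,210:340]
cv2.imwrite('pics/g.png',np.hstack([cv2.resize(w,(400,300)),cv2.resize(s,(325,300),interpolation=cv2.INTER_CUBIC)]))
E
```

```text
ee_pos: [0.5023, -0.0039, 0.0696]
wrist_force: [-3.3, 0.9, 10.2]
t: 9.7
ee_pos: [0.4021, -0.0038, 0.2186]
orientation: [-3.139, 0.127, -0.0]
wrist_force: [0.1, -1.0, 0.4]
finger_gap: 0.002
gripper_force: 0.0
```

View pics/g.png

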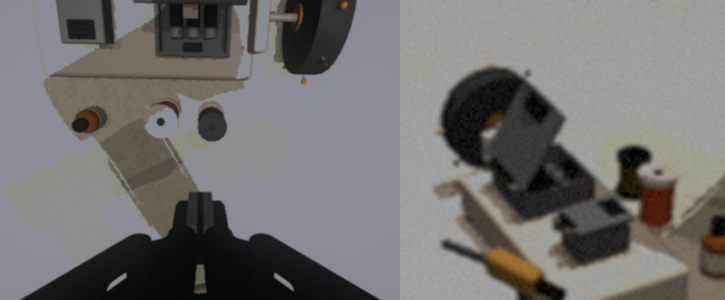

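The battery hatch is open: the batteries are visible at (193,30), and the raised plate at (535,120) in the scene crop. The fuse hatch is shut and the bystanders haven't moved. I'll wait 3 s, check again and hand in.

```bash
python3 -m crank '[[0,[0,0,0],0],[0,[0,0,0],0],[0,[0,0,0],0],[0,[0,0,0],0],[0,[0,0,0],0],[0,[0,0,0],0],[0,[0,0,0],0],[0,[0,0,0],0],[0,[0,0,0],0],[0,[0,0,0],0],[0,[0,0,0],0],[0,[0,0,0],0],[0,[0,0,0],0],[0,[0,0,0],0],[0,[0,0,0],0],[0,[0,0,0],0],[0,[0,0,0],0],[0,[0,0,0],0],[0,[0,0,0],0],[0,[0,0,0],0]]' >/dev/null;  python3 -m crank '[[0,[0,0,0],0],[0,[0,0,0],0],[0,[0,0,0],0],[0,[0,0,0],0],[0,[0,0,0],0],[0,[0,0,0],0],[0,[0,0,0],0],[0,[0,0,0],0],[0,[0,0,0],0],[0,[0,0,0],0],[0,[0,0,0],0],[0,[0,0,0],0],[0,[0,0,0],0],[0,[0,0,0],0],[0,[0,0,0],0],[0,[0,0,0],0],[0,[0,0,0],0],[0,[0,0,0],0],[0,[0,0,0],0],[0,[0,0,0],0]]' | head -1
python3 - <<'E'
from h import *
s=cv2.cvtColor(manip.capture("scene"),cv2.COLOR_RGB2BGR)[90:210,210:340]
cv2.imwrite('pics/i.png',cv2.resize(s,(325,300),interpolation=cv2.INTER_CUBIC))
E
```

```text
t: 13.13
```

View pics/i.png

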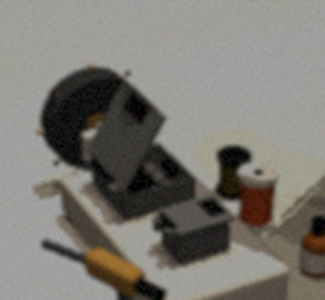

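After more than 3 s the hatch is still standing open at (130,120), and the fuse hatch is shut at (195,230).

```bash
python3 -c "from bench import manip; print(manip.hand_in())"
```

```text
the job is handed in; nothing more can be done
None
```

The battery hatch was pressed in once, popped open by itself and was still open over 3 s later with the hand well clear; in the pictures the fuse hatch stayed shut and the bystanders stayed put, and the job is handed in (no verdict was returned).

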